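Put the sight glass away in its storage tub and snap the lid shut

TASK

The oil-level sight glass lying in the green stock tray is fragile: lift it out gently, lay it in the empty cradle of the white storage tub beside the one already there, and let go of it. Then set the loose grey lid on the tub and press it down until it has snapped fully home and sits level all round, and let go. Leave everything else as it is.

Things in the scene. Friction and masses are not known exactly. Their poses are not given: they have to be found in the camera images.
- sight_glass: Fragile sight glass to put away: column 26 mm thick, brass ends 30 mm thick, 22 mm long; 150 mm long in all, 0.2 kg. Origin mid-length on its axis, x along it (any roll, ends alike). Lies in one tray compartment, axis 19 mm above the bench. Breaks if the fingers together load it over 70 N, if dropped over 8 mm, or if pushed over 15 N on tub, lid or the other glass.
- stored_glass: The same kind of sight glass (150 mm long, brass ends 30 mm thick), already lying in one of the tub's two cradles; origin and axes likewise. Just as fragile. It stays where it is.
- tub: White storage tub, open on top, fixed to the bench by corner brackets: 198 (x) by 176 (y) by 70 mm high, walls and floor 4 mm. Origin: centre of its underside, z up. Two V cradles along x at y = +-36 mm, one empty (but for a flat paper sachet on the floor). A cradle is two 8 mm ribs with 45 degree flanks at x = +-64 mm, up to 33 mm high; between the ribs it is free to the floor.
- cradle_a (a point): Middle of the cradle at tub y = +36 mm, on the axis of a glass lying in it (34 mm above the tub's underside); axes as the tub's, the glass lies along x, either way round.
- cradle_b (a point): The same for the cradle at tub y = -36 mm. Of cradle_a and cradle_b, the empty one is the one where stored_glass is not.
- tub_rim (a point): Centre of the tub's mouth at rim height, 70 mm up; axes as the tub's. On the outside of the long walls four orange sprung catches (30 mm long, at x = +-60 mm, y = +-88 mm, 60 mm up) stand 6 mm proud of the wall.
- lid: Loose grey lid, lying skirt down on the bench: 214 (x) by 196 (y) mm, top plate 3 mm thick, skirt hanging 18 mm below it all round; 0.12 kg. Origin: centre of the skirt's lower edge, z up; plate top at 21 mm. The skirt goes outside the tub's wall with 3.5 mm (y) and 5 mm (x) play each side, either way round. Fully home, the plate lies on the rim and this origin is 52 mm above the tub's underside.
- lid_bar (a point): Centre of the top of the lid's solid orange grip bar (47 mm above the lid's origin): 90 mm long along the lid's x, 20 mm wide, standing 26 mm above the plate. Let down on the tub, the lid first rests on the catches about 11 mm too high; about 20 N in all over its middle pushes it past them and they snap over a bead in the skirt and hold it.
- tray: Green steel stock tray, fixed: 208 (x) by 192 (y) mm, 38 mm high, walls and floor 4 mm, with a dividing wall along x at y = 0, so two compartments of 200 by 90 mm centred at y = +-47 mm. Origin: centre of its underside. One holds the sight glass, the other the steel shaft.
- shaft: Bystander: stepped steel shaft 150 mm long, 28 mm thick in the middle, 20 mm at the ends, lying in the other tray compartment; origin mid-length on its axis, x along it.
- spray_can: Bystander: upright red spray can, 60 mm in diameter, 165 mm high; origin at the centre of its underside.
- oil_bottle: Bystander: upright yellow oil bottle with a red cap, 56 mm in diameter, 140 mm high; origin at the centre of its underside.
- carton: Bystander: closed cardboard carton 60 (x) by 80 (y) by 50 mm high with a white label band; origin at the centre of its underside.
Not all that is in view belongs to the job. What is shaped like the sight_glass but blue is not meant. Leave any purple look-alike of the stored_glass alone.

How it is judged:
By the outcome, as a careful person would: the job done as asked, in the order asked, and still so for the second after the job is handed in, with the robot touching nothing.
It also fails if it takes over 67 s, if anything falls off the work surface, if the arm or the gripper's body presses on something with over 40 N, if the wrist force passes 120 N, or if a joint passes its speed limit or range.

ROBOT

A 6-joint arm with a two-finger parallel gripper is mounted at the origin on the work surface. World frame = base frame: x ahead of the robot, y to its left, z up, the work surface at z = 0. Lengths are in m, angles in rad, forces in N, time in s.
With the tool pointing down it reaches from about 0.3 to 0.875 m from the base axis. Payload 6.4 kg.
Tool frame: the origin (TCP) lies on the mounting face of the last link; the fingertips stand 166 mm ahead of it and the grasp point (between the pads) lies 147 mm ahead of it (hold_point_z is the distance from the TCP to the grasp point, in m); z points along the fingers, y is the line along which they close (so a half turn about z gives the same grasp; the last joint's range is limited). The gripper opens to 88 mm and grips with 3 to 60 N. Pads are 18 mm wide; open, the fingers measure 123 mm over their backs; the gripper's body (75 mm by 187 mm) begins 45 mm behind the grasp point.
Start: joints at [-1.326, 0.181, 1.607, -0, 1.354, -0.206], TCP at [0.251, -0.518, 0.405] pointing down, gripper open.
Joint ranges: [-2.99, 2.99], [-0.89, 2.07], [0.3, 2.58], [-1.14, 4.28], [0, 2.63], [-3.12, 3.12]. Speed limits (rad/s): [2.57, 2.57, 3.01, 3.14, 3.14, 3.14].

INTERFACE

Orientations are given as a unit quaternion [w, x, y, z].
In Python, from rig import * gives the robot as it stands.
- The arm moves only by the tool apply_moves, never from a script. Its argument "motion" is a list of rows, each an object of numbers: "x", "y", "z": the shift along the world's x, y, z in m; "roll": the turn about the world's z in rad; "grip": the closure, from 0 (fully open) to 1 (shut). A call has 1 to 12 rows; each row shifts and turns the commanded pose from where the row before left it; what a row does not reach is not made up. A row lasts 1/8 s, in which the tool goes at most 62.5 mm and 10.7 degrees, less where a joint would pass 70% of its speed; a pose out of reach is approached as far as the arm can. A call is refused whole if a number of a shift passes 0.0625 or a number of a turn 0.188, either way. A call with a gripper value outside its range is refused whole. The fingers move at their own pace and stop on an object; the grip force is fixed at half the most. Time passes only in rows, so rows that do not move let the fingers close. It gives the time, the measured TCP pose, the force, the opening and the grip force at its end, in the units of the state.
- state(): the state, without advancing time (a new reading comes with each control period).
- camera(name): name is "scene" or "top"; returns a dict with "pixels" (384x512x3 uint8, red, green, blue), "intrinsics" (3x3 intrinsics, pixels), "world_to_cam" (4x4, takes a point from world to camera coordinates). Camera axes: x right, y down, z forward; pixel columns grow to the right and rows downward; lengths in m; the calibration is good to about 2 mm. A picture is of the moment at which its call begins. There is no depth.
- sign_off(): hands the job in; it is judged then, once.
Trained networks look in a picture, given as the dict that the camera call returned (one of the last four; its "shot" number tells which), for a name from the list of things; names that differ only in an ending like _2 or _b are one class to them, and where a whole thing is asked for, a point or a joint stands for the part that bears it (a point fixed in the world has none). Each returns a list of dicts, best first, with "p" (0 to 1); they miss things now and then, are a little off and sometimes report something else, mostly with a low value. They report only what shows in the picture. A call takes as long as a camera call. They do not tell look-alikes from the thing itself.
- find_in(picture, label): "extent" ([centre column, centre row, width, height] in pixels, round what is visible of it).
- mark_of(picture, label): "point" ([column, row] in pixels: a listed point, or the origin of a listed thing).
The state is a dict: "t": time; "joints": joint angles; "dq": joint speeds; "joint_torque": joint torques, N m; "tool_pos": TCP position; "tcp_rot": TCP orientation; "ft_force": force on the tool from outside, world axes, zero at the start; "ft_torque": the same for the moment, N m; "opening": finger opening in m; "finger_force": force on a finger pad.
Only numpy, scipy, OpenCV 4.12 (cv2) and the standard library are available. Lean on these libraries where they do the work, as an engineer would, in place of code of your own. Each camera call takes 0.05 s, during which the arm holds its last target. There are 200 camera calls.

## Working session

There is one attempt and no reset: what is moved stays moved. The work goes in short steps, Python scripts to look and compute and a tool call to move; the robot and the scene stay as the last step left them, time stands still between calls to the robot, and variables do not carry over. Pictures are saved under pics/ and viewed, at most 10 in all, crops included, and the job is handed in when it is done.

Besides the shell and the picture viewer there is one more tool, called as a command line: name --argument value ..., lists and objects as JSON in quotes. apply_moves: Moves the arm, as the interface text tells. Its arguments: {"type":"object","properties":{"motion":{"type":"array"}},"required":["motion"]}

```bash
mkdir -p pics; cat > h.py <<'E'
from rig import *
import numpy as np, cv2
def save(c,n): cv2.imwrite('pics/'+n+'.png', c["pixels"][:,:,::-1])
def w(c,px,z):
    K=np.array(c["intrinsics"]);T=np.array(c["world_to_cam"]);R=T[:3,:3];t=T[:3,3]
    o=-R.T@t; d=R.T@np.linalg.inv(K)@np.array([px[0],px[1],1.]); return o+d*(z-o[2])/d[2]
def proj(c,P):
    K=np.array(c["intrinsics"]);T=np.array(c["world_to_cam"]); p=K@(T[:3,:3]@np.array(P,float)+T[:3,3]); return p[:2]/p[2]
E
python3 - <<'E'
from h import *
s=camera("scene");t=camera("top")
save(s,'s0');save(t,'t0')
im=np.hstack([s["pixels"],t["pixels"]])
Z=dict(sight_glass=.019,stored_glass=.034,tub=0,cradle_a=.034,cradle_b=.034,tub_rim=.07,lid=0,lid_bar=.047,tray=0,shaft=.019,spray_can=0,oil_bottle=0,carton=0)
for n,z in Z.items():
  for nm,c in(("s",s),("t",t)):
    for r in mark_of(c,n)[:3]: print(n,nm,round(r["p"],2),np.round(r["point"],1),w(c,r["point"],z).round(4)[:2])
st=state();print({k:np.round(v,3).tolist() for k,v in st.items()})
print(t["intrinsics"],np.array(t["world_to_cam"]).round(3))
E
```

```text
sight_glass s 0.91 [288.6 242.6] [0.5574 0.0527]
sight_glass s 0.74 [369.9 194.2] [0.2363 0.2697]
sight_glass t 0.9 [156.5 248.5] [0.2316 0.2728]
sight_glass t 0.75 [219.8 161. ] [0.5616 0.0465]
sight_glass t 0.18 [327.8 190.1] [ 0.4514 -0.3631]
stored_glass s 0.83 [147.1 170.8] [ 0.3557 -0.5495]
stored_glass s 0.54 [289.7 247.1] [0.5901 0.0637]
stored_glass s 0.49 [184.3 196.4] [ 0.4571 -0.3483]
stored_glass t 0.67 [327.1 192.8] [ 0.4389 -0.3573]
stored_glass t 0.61 [384.2 219. ] [ 0.3419 -0.5667]
tub s 0.7 [191.1 202.1] [ 0.4419 -0.333 ]
tub t 0.94 [313.6 189.5] [ 0.4563 -0.3124]
tub t 0.41 [234.4 208.6] [ 0.3817 -0.0104]
cradle_a s 0.74 [184.6 195.8] [ 0.4537 -0.3487]
cradle_a s 0.6 [201.  195.7] [ 0.4364 -0.2939]
cradle_a t 0.87 [305.1 193.3] [ 0.4366 -0.275 ]
cradle_a t 0.67 [245.2 158.4] [ 0.5688 -0.0504]
cradle_a t 0.64 [328.1 188.3] [ 0.456  -0.3615]
cradle_b s 0.74 [184.6 195.8] [ 0.4537 -0.3487]
cradle_b s 0.6 [201.  195.7] [ 0.4364 -0.2939]
cradle_b t 0.87 [305.1 193.3] [ 0.4366 -0.275 ]
cradle_b t 0.67 [245.2 158.4] [ 0.5688 -0.0504]
cradle_b t 0.64 [328.1 188.3] [ 0.456 
[... 963 characters left out ...]
n t 0.47 [234.6 209.3] [ 0.3791 -0.0112]
carton t 0.36 [154.8 183. ] [0.4785 0.2944]
{'t': 1.4, 'joints': [-1.326, 0.181, 1.607, -0.0, 1.354, -0.206], 'dq': [0.001, -0.002, -0.001, 0.001, 0.001, -0.0], 'joint_torque': [-0.0, -43.383, -34.217, 0.07, 0.031, 0.0], 'tool_pos': [0.251, -0.518, 0.405], 'tcp_rot': [0.0, 0.975, 0.223, -0.0], 'ft_force': [0.428, -0.421, -0.073], 'ft_torque': [-0.025, 0.003, -0.05], 'finger_force': 0.0, 'opening': 0.088}
[[397.63097944   0.         256.22283981]
 [  0.         397.63097944 184.50044481]
 [  0.           0.           1.        ]] [[ 0.003 -1.     0.012 -0.094]
 [-0.987 -0.005 -0.162  0.468]
 [ 0.163 -0.012 -0.987  1.444]
 [ 0.     0.     0.     1.   ]]
```

View pics/t0.png

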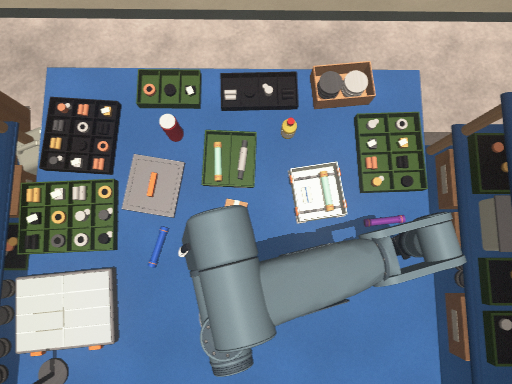

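View pics/s0.png

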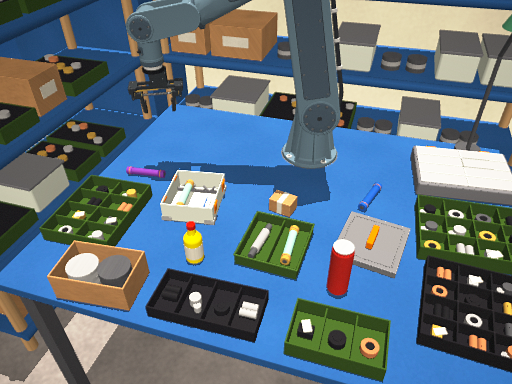

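The top view shows the tray at about (230,158) with the target glass in its left compartment (218,161) and the shaft on the right (242,160). The tub is at (318,192), with the stored glass in its right cradle (327,190) and the empty one at about (305,193). The lid is at (153,186), the blue look-alike at (158,247) and the purple one at (385,221). The scene view agrees. Next I refine the poses by fitting wireframes in both views.

```bash
cat > fit.py <<'E'
from h import *
from scipy.optimize import differential_evolution
def rect(a,b,z,cx=0,cy=0):
    c=[(cx-a,cy-b,z),(cx+a,cy-b,z),(cx+a,cy+b,z),(cx-a,cy+b,z)]
    return [(c[i],c[(i+1)%4]) for i in range(4)]
M=dict(tub=rect(.099,.088,.07)+rect(.095,.084,.07),
 lid=rect(.107,.098,.021)+rect(.045,.010,.047),
 tray=rect(.104,.096,.038)+rect(.100,.092,.038)+[((-.1,.0,.038),(.1,.0,.038))])
def pts(edges,n=40):
    u=np.linspace(.03,.97,n)[:,None]
    return np.vstack([np.array(a)*(1-u)+np.array(b)*u for a,b in edges])
def place(P,x,y,a,z0=0):
    c,s=np.cos(a),np.sin(a); return np.c_[x+c*P[:,0]-s*P[:,1], y+s*P[:,0]+c*P[:,1], P[:,2]+z0]
def grad(c):
    g=cv2.GaussianBlur(c["pixels"],(0,0),.8).astype(np.float32)
    m=0
    for k in range(3): m=np.maximum(m,np.hypot(cv2.Sobel(g[:,:,k],5,1,0),cv2.Sobel(g[:,:,k],5,0,1)))
    return np.minimum(m,150)
def projn(c,P):
    K=np.array(c["intrinsics"]);T=np.array(c["world_to_cam"]);q=(P@T[:3,:3].T+T[:3,3])@K.T
    return (q[:,:2]/q[:,2:]).astype(np.float32)
def fit(cams,name,g,r=.02,ra=.3,z0=0):
    P=pts(M[name]); G=[grad(c) for c in cams]
    def f(v):
        Q=place(P,*v,z0); t=0
        for c,im in zip(cams,G):
            q=projn(c,Q); t-=cv2.remap(im,q[:,:1],q[:,1:],1).mean()
        return t
    o=differential_evolution(f,[(g[0]-r,g[0]+r),(g[1]-r,g[1]+r),(g[2]-ra,g[2]+ra)],seed=1,maxiter=80,tol=1e-6)
    return o.x,o.fun/len(cams)
def blob(c,box,f,z):
    x0,y0,x1,y1=box; p=c["pixels"].astype(int)[y0:y1,x0:x1]
    m=f(p[...,0],p[...,1],p[...,2]); ys,xs=np.nonzero(m)
    W=np.array([w(c,(x+x0,y+y0),z)[:2] for x,y in zip(xs,ys)])
    mu=W.mean(0); ev,V=np.linalg.eigh(np.cov((W-mu).T)); d=V[:,1]; d=d*np.sign(d[0]); t=(W-mu)@d
    return mu.round(4),round(np.degrees(np.arctan2(d[1],d[0])),1),len(W),np.ptp(t).round(3)
E
python3 - <<'E'
from fit import *
s=camera("scene");t=camera("top")
for n,g in (("tub",(.445,-.325,.1)),("lid",(.46,.295,-.2)),("tray",(.567,.01,0))):
    for nm,cs in (("s",[s]),("t",[t]),("st",[s,t])):
        x,f=fit(cs,n,g); print(n,nm,x.round(4),round(f,1))
teal=lambda r,g,b:(g>r+15)&(b>r+5)&(g>120)&(abs(g-b)<60)
print("glass t",blob(t,(205,135,232,185),teal,.026)); print("stored t",blob(t,(316,168,342,212),teal,.041))
print("glass s",blob(s,(275,222,303,266),teal,.026)); print("stored s",blob(s,(170,172,196,206),teal,.041))
a=cv2.resize(t["pixels"][125:225,120:260],None,fx=2.8*1.4,fy=2.8*1.4)[:, :]
b=cv2.resize(t["pixels"][155:225,285:350],None,fx=4,fy=4)
c=cv2.resize(s["pixels"][165:225,155:235],None,fx=4.5,fy=4.5); d=cv2.resize(s["pixels"][205:280,230:320],None,fx=4.5,fy=4.5)
C=np.zeros((600,800,3),np.uint8)
b=cv2.resize(t["pixels"][155:225,285:350],(371,300)); a=cv2.resize(t["pixels"][125:195,195:260],(371,300)); c=cv2.resize(c,(400,300)); d=cv2.resize(d,(360,300))
C[:300,:371]=b; C[300:,:371]=a; C[:300,400:]=c; C[300:,400:760]=d
cv2.imwrite('pics/m.png',C[:,:,::-1])
E
```

```text
tub s [ 0.4426 -0.3122  0.1216] -145.2
tub t [ 0.4416 -0.3154  0.1604] -148.7
tub st [ 0.4426 -0.3143  0.1431] -146.0
lid s [ 0.4699  0.2983 -0.1827] -149.3
lid t [ 0.4683  0.2951 -0.1663] -149.9
lid st [ 0.469   0.2969 -0.167 ] -149.2
tray s [ 0.5741  0.0155 -0.0408] -130.4
tray t [ 0.5587  0.0041 -0.0438] -118.6
tray st [ 0.5596  0.0137 -0.0356] -116.5
glass t (array([0.5589, 0.0543]), np.float64(0.3), 96, np.float64(0.097))
stored t (array([ 0.4505, -0.3546]), np.float64(-7.5), 59, np.float64(0.135))
glass s (array([0.5604, 0.0581]), np.float64(2.3), 139, np.float64(0.104))
stored s (array([ 0.4414, -0.3467]), np.float64(19.1), 81, np.float64(0.178))
```

View pics/m.png

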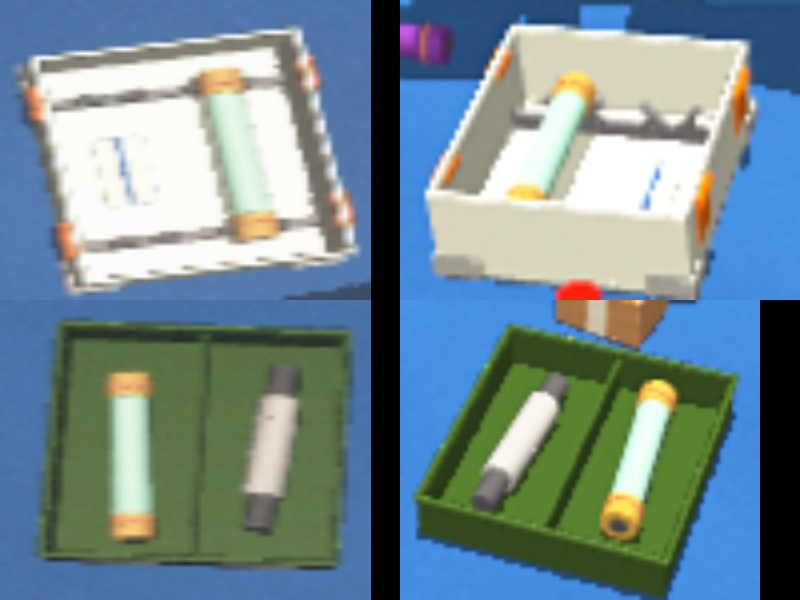

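The crops show the stored glass in cradle_b (tub y = -36), so cradle_a is empty. The glass is at about (0.560, 0.056), close to the middle of its compartment. I'm moving over it now.

apply_moves --motion '[{"x":0.0258,"y":0.0478,"roll":-0.035,"grip":0.52},{"x":0.0258,"y":0.0478,"roll":-0.035,"grip":0.52},{"x":0.0258,"y":0.0478,"roll":-0.035,"grip":0.52},{"x":0.0258,"y":0.0478,"roll":-0.035,"grip":0.52},{"x":0.0258,"y":0.0478,"roll":-0.035,"grip":0.52},{"x":0.0258,"y":0.0478,"roll":-0.035,"grip":0.52},{"x":0.0258,"y":0.0478,"roll":-0.035,"grip":0.52},{"x":0.0258,"y":0.0478,"roll":-0.035,"grip":0.52},{"x":0.0258,"y":0.0478,"roll":-0.035,"grip":0.52},{"x":0.0258,"y":0.0478,"roll":-0.035,"grip":0.52},{"x":0.0258,"y":0.0478,"roll":-0.035,"grip":0.52},{"x":0.0252,"y":0.0482,"roll":-0.035,"grip":0.52}]'

```text
invalid input at $.motion[0]: expected keys x, y, z, roll, grip
```

apply_moves --motion '[{"x":0.0258,"y":0.0478,"z":0,"roll":-0.035,"grip":0.52},{"x":0.0258,"y":0.0478,"z":0,"roll":-0.035,"grip":0.52},{"x":0.0258,"y":0.0478,"z":0,"roll":-0.035,"grip":0.52},{"x":0.0258,"y":0.0478,"z":0,"roll":-0.035,"grip":0.52},{"x":0.0258,"y":0.0478,"z":0,"roll":-0.035,"grip":0.52},{"x":0.0258,"y":0.0478,"z":0,"roll":-0.035,"grip":0.52},{"x":0.0258,"y":0.0478,"z":0,"roll":-0.035,"grip":0.52},{"x":0.0258,"y":0.0478,"z":0,"roll":-0.035,"grip":0.52},{"x":0.0258,"y":0.0478,"z":0,"roll":-0.035,"grip":0.52},{"x":0.0258,"y":0.0478,"z":0,"roll":-0.035,"grip":0.52},{"x":0.0258,"y":0.0478,"z":0,"roll":-0.035,"grip":0.52},{"x":0.0252,"y":0.0482,"z":0,"roll":-0.035,"grip":0.52}]'

```text
t: 3.0
tool_pos: [0.5602, 0.0582, 0.4049]
tcp_rot: [0.0, 1.0, 0.015, 0.0]
ft_force: [1.4, -0.6, -0.9]
opening: 0.0422
finger_force: 0.0
```

apply_moves --motion '[{"x":0,"y":-0.001,"z":-0.045,"roll":0,"grip":0.52},{"x":0,"y":0,"z":-0.045,"roll":0,"grip":0.52},{"x":0,"y":0,"z":-0.045,"roll":0,"grip":0.52},{"x":0,"y":0,"z":-0.045,"roll":0,"grip":0.52},{"x":0,"y":0,"z":0,"roll":0,"grip":0.52}]'

```text
t: 3.62
tool_pos: [0.5576, 0.0556, 0.2212]
tcp_rot: [-0.001, 1.0, 0.015, -0.004]
ft_force: [0.6, 0.9, 0.1]
opening: 0.0422
finger_force: 0.0
```

```bash
python3 - <<'E'
from fit import *
s=camera("scene");t=camera("top");st=state();print(np.round(st["tool_pos"],4),st["t"])
teal=lambda r,g,b:(g>r+15)&(b>r+5)&(g>120)&(abs(g-b)<60)
print("glass s",blob(s,(275,222,303,266),teal,.019))
p=st["tool_pos"]
for z in(.019,.06): print(proj(s,[p[0],p[1],z]),proj(t,[p[0],p[1],z]))
C=np.zeros((400,800,3),np.uint8)
C[:,:400]=cv2.resize(s["pixels"][190:270,250:330],(400,400));C[:,400:]=cv2.resize(t["pixels"][120:200,180:260],(400,400))
cv2.imwrite('pics/g1.png',C[:,:,::-1])
# tub unobstructed now
for n,g in (("tub",(.443,-.314,.14)),("lid",(.469,.297,-.17))):
    for nm,cs in (("s",[s]),("t",[t]),("st",[s,t])):
        x,f=fit(cs,n,g); print(n,nm,x.round(4),round(f,1))
E
```

```text
[0.56   0.0554 0.2257] 3.725
glass s (array([0.5548, 0.0564]), np.float64(2.2), 129, np.float64(0.105))
[289.21568526 243.35094402] [217.47205208 161.3844495 ]
[289.7755173  233.78713117] [216.54618997 158.95460958]
tub s [ 0.4435 -0.3122  0.1172] -145.8
tub t [ 0.4416 -0.3154  0.1603] -148.7
tub st [ 0.4427 -0.3143  0.1437] -146.1
lid s [ 0.4699  0.2983 -0.1828] -149.3
lid t [ 0.4687  0.2965 -0.1662] -125.5
lid st [ 0.4691  0.2971 -0.1692] -137.2
```

View pics/g1.png

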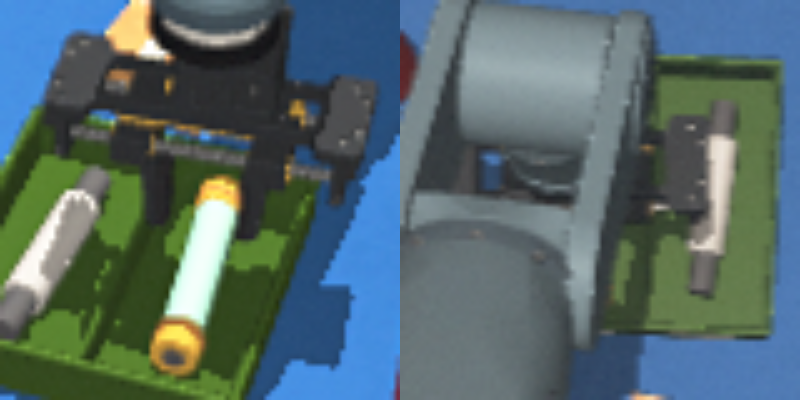

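The scene crop shows the fingers straddling the glass axis, which runs from about (215,190) to (175,350) in the crop. I'm descending slowly.

apply_moves --motion '[{"x":-0.003,"y":0,"z":-0.015,"roll":0,"grip":0.52},{"x":0,"y":0,"z":-0.015,"roll":0,"grip":0.52},{"x":0,"y":0,"z":-0.013,"roll":0,"grip":0.52},{"x":0,"y":0,"z":-0.008,"roll":0,"grip":0.52},{"x":0,"y":0,"z":0,"roll":0,"grip":0.52}]'

```text
t: 4.35
tool_pos: [0.5562, 0.0554, 0.1728]
tcp_rot: [-0.0, 1.0, 0.015, -0.001]
ft_force: [-0.6, 0.5, 0.6]
opening: 0.0424
finger_force: 0.0
```

apply_moves --motion '[{"x":0,"y":0,"z":0,"roll":0,"grip":0.65},{"x":0,"y":0,"z":0,"roll":0,"grip":0.7},{"x":0,"y":0,"z":0,"roll":0,"grip":0.75},{"x":0,"y":0,"z":0,"roll":0,"grip":0.8},{"x":0,"y":0,"z":0,"roll":0,"grip":0.8},{"x":0,"y":0,"z":0,"roll":0,"grip":0.8}]'

```text
t: 5.1
tool_pos: [0.5568, 0.0554, 0.1741]
tcp_rot: [0.0, 1.0, 0.015, 0.0]
ft_force: [0.1, 1.2, 3.5]
opening: 0.0253
finger_force: 30.0
```

apply_moves --motion '[{"x":0,"y":0,"z":0.006,"roll":0,"grip":0.8},{"x":0,"y":0,"z":0.01,"roll":0,"grip":0.8},{"x":0,"y":0,"z":0.02,"roll":0,"grip":0.8},{"x":0,"y":0,"z":0.03,"roll":0,"grip":0.8},{"x":0,"y":0,"z":0.03,"roll":0,"grip":0.8},{"x":0,"y":0,"z":0.02,"roll":0,"grip":0.8},{"x":0,"y":0,"z":0.01,"roll":0,"grip":0.8}]'

```text
t: 5.98
tool_pos: [0.5567, 0.0554, 0.3013]
tcp_rot: [0.0, 1.0, 0.015, 0.001]
ft_force: [-0.5, 0.6, -1.7]
opening: 0.0252
finger_force: 30.0
```

apply_moves --motion '[{"x":-0.006,"y":-0.017,"z":0,"roll":0.011,"grip":0.8},{"x":-0.0119,"y":-0.033,"z":0,"roll":0.011,"grip":0.8},{"x":-0.0119,"y":-0.033,"z":0,"roll":0.011,"grip":0.8},{"x":-0.0119,"y":-0.034,"z":0,"roll":0.011,"grip":0.8},{"x":-0.0119,"y":-0.034,"z":0,"roll":0.011,"grip":0.8},{"x":-0.0119,"y":-0.034,"z":0,"roll":0.011,"grip":0.8},{"x":-0.0119,"y":-0.034,"z":0,"roll":0.011,"grip":0.8},{"x":-0.0119,"y":-0.033,"z":0,"roll":0.011,"grip":0.8},{"x":-0.0119,"y":-0.033,"z":0,"roll":0.011,"grip":0.8},{"x":-0.0119,"y":-0.033,"z":0,"roll":0.011,"grip":0.8},{"x":-0.006,"y":-0.0158,"z":0,"roll":0,"grip":0.8},{"x":0,"y":0,"z":0,"roll":0,"grip":0.8}]'

```text
t: 7.48
tool_pos: [0.4371, -0.2788, 0.2994]
tcp_rot: [-0.0, 0.998, 0.069, -0.0]
ft_force: [0.5, 0.3, -2.3]
opening: 0.0253
finger_force: 30.0
```

apply_moves --motion '[{"x":0,"y":0,"z":-0.02,"roll":0,"grip":0.8},{"x":0,"y":0,"z":-0.02,"roll":0,"grip":0.8},{"x":0,"y":0,"z":0,"roll":0,"grip":0.8}]'

```text
t: 7.85
tool_pos: [0.4372, -0.2765, 0.2581]
tcp_rot: [-0.002, 0.997, 0.071, -0.001]
ft_force: [0.3, 0.4, -1.3]
opening: 0.0249
finger_force: 30.0
```

```bash
python3 - <<'E'
from fit import *
s=camera("scene");t=camera("top");st=state();p=st["tool_pos"];print(np.round(p,4),st["t"])
teal=lambda r,g,b:(g>r+15)&(b>r+5)&(g>120)&(abs(g-b)<60)
zz=p[2]-.155
def draw(c,im,x0,y0,k):
    a=2*np.arctan2(st["tcp_rot"][2],st["tcp_rot"][1]);d=np.array([np.cos(a),np.sin(a),0])*.075
    for ctr,col in((np.array([p[0],p[1],zz]),(255,0,0)),(np.array([.4377,-.2784,.034]),(255,0,255)),(np.array([.4477,-.3496,.034]),(0,0,0))):
        q=[tuple(int(v) for v in (proj(c,ctr+e*d)-[x0,y0]+.5)*k) for e in(-1,1)]; cv2.line(im,*q,col,1)
C=np.zeros((400,800,3),np.uint8)
a=np.ascontiguousarray(cv2.resize(s["pixels"][145:225,155:235],(400,400)));draw(s,a,155,145,5)
b=np.ascontiguousarray(cv2.resize(t["pixels"][150:230,270:350],(400,400)));draw(t,b,270,150,5)
C[:,:400]=a;C[:,400:]=b
cv2.imwrite('pics/g2.png',C[:,:,::-1])
E
```

```text
[ 0.4379 -0.2776  0.26  ] 7.95
```

View pics/g2.png

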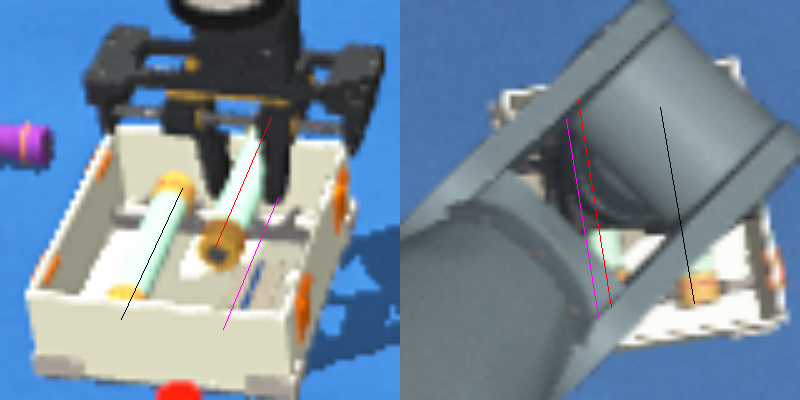

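The held glass (near end at (218,250) in the left crop) lines up with its predicted axis, and the relative offset to the cradle looks good to about 1 mm. The top camera is biased about 3 mm in y, so I trust the scene-side values (tub y ≈ -0.3125).

apply_moves --motion '[{"x":0,"y":0.0005,"z":-0.015,"roll":0,"grip":0.8},{"x":0,"y":0,"z":-0.015,"roll":0,"grip":0.8},{"x":0,"y":0,"z":-0.015,"roll":0,"grip":0.8},{"x":0,"y":0,"z":-0.01,"roll":0,"grip":0.8},{"x":0,"y":0,"z":-0.007,"roll":0,"grip":0.8},{"x":0,"y":0,"z":-0.003,"roll":0,"grip":0.8},{"x":0,"y":0,"z":0,"roll":0,"grip":0.8},{"x":0,"y":0,"z":0,"roll":0,"grip":0.8}]'

```text
t: 8.95
tool_pos: [0.4376, -0.278, 0.1951]
tcp_rot: [0.0, 0.998, 0.07, 0.0]
ft_force: [-0.3, 0.5, -2.0]
opening: 0.0251
finger_force: 30.0
```

apply_moves --motion '[{"x":0,"y":0,"z":-0.002,"roll":0,"grip":0.8},{"x":0,"y":0,"z":-0.002,"roll":0,"grip":0.8},{"x":0,"y":0,"z":0,"roll":0,"grip":0.8},{"x":0,"y":0,"z":0,"roll":0,"grip":0.8}]'

```text
t: 9.45
tool_pos: [0.4379, -0.2786, 0.1915]
tcp_rot: [0.001, 0.998, 0.07, 0.001]
ft_force: [-0.4, -3.9, 4.7]
opening: 0.0253
finger_force: 30.0
```

Only one flank is touching and it pushes toward -y, so I'm shifting -y.

apply_moves --motion '[{"x":0,"y":-0.001,"z":0,"roll":0,"grip":0.8},{"x":0,"y":-0.001,"z":0,"roll":0,"grip":0.8},{"x":0,"y":0,"z":0,"roll":0,"grip":0.8},{"x":0,"y":0,"z":0,"roll":0,"grip":0.8}]'

```text
t: 9.95
tool_pos: [0.4376, -0.2799, 0.1907]
tcp_rot: [0.0, 0.998, 0.07, 0.0]
ft_force: [3.2, -1.6, 2.3]
opening: 0.0253
finger_force: 30.0
```

apply_moves --motion '[{"x":0,"y":-0.001,"z":0,"roll":0,"grip":0.8},{"x":0,"y":0,"z":-0.0005,"roll":0,"grip":0.8},{"x":0,"y":0,"z":0,"roll":0,"grip":0.8},{"x":0,"y":0,"z":0,"roll":0,"grip":0.8}]'

```text
t: 10.45
tool_pos: [0.4372, -0.2808, 0.19]
tcp_rot: [-0.0, 0.998, 0.07, -0.0]
ft_force: [0.4, -1.6, 1.9]
opening: 0.0253
finger_force: 30.0
```

apply_moves --motion '[{"x":0,"y":0,"z":0,"roll":0,"grip":0.69},{"x":0,"y":0,"z":0,"roll":0,"grip":0.66},{"x":0,"y":0,"z":0,"roll":0,"grip":0.62},{"x":0,"y":0,"z":0,"roll":0,"grip":0.58},{"x":0,"y":0,"z":0,"roll":0,"grip":0.54},{"x":0,"y":0,"z":0,"roll":0,"grip":0.54}]'

```text
t: 11.2
tool_pos: [0.4374, -0.2809, 0.1902]
tcp_rot: [-0.0, 0.998, 0.07, -0.0]
ft_force: [0.8, 0.7, 0.7]
opening: 0.0404
finger_force: 0.0
```

Released. I'm rising slowly first, then clear.

apply_moves --motion '[{"x":0,"y":0,"z":0.006,"roll":0,"grip":0.54},{"x":0,"y":0,"z":0.012,"roll":0,"grip":0.54},{"x":0,"y":0,"z":0.025,"roll":0,"grip":0.54},{"x":0,"y":0,"z":0.035,"roll":0,"grip":0.54},{"x":0,"y":0,"z":0.045,"roll":0,"grip":0.5},{"x":0,"y":0,"z":0.045,"roll":0,"grip":0.45},{"x":0,"y":0.05,"z":0.02,"roll":-0.03,"grip":0.45},{"x":0.003,"y":0.058,"z":0,"roll":-0.035,"grip":0.45},{"x":0.003,"y":0.058,"z":0,"roll":-0.035,"grip":0.45},{"x":0.003,"y":0.058,"z":0,"roll":-0.035,"grip":0.45},{"x":0.003,"y":0.058,"z":0,"roll":-0.035,"grip":0.45},{"x":0.003,"y":0.058,"z":0,"roll":-0.035,"grip":0.45}]'

```text
t: 12.7
tool_pos: [0.4521, 0.061, 0.3795]
tcp_rot: [0.0, 0.999, -0.033, 0.001]
ft_force: [1.5, -0.3, -0.1]
opening: 0.0485
finger_force: 0.0
```

```bash
python3 - <<'E'
from fit import *
s=camera("scene");t=camera("top");st=state();p=st["tool_pos"];print(np.round(p,4),st["t"],np.round(st["tcp_rot"],4))
teal=lambda r,g,b:(g>r+15)&(b>r+5)&(g>120)&(abs(g-b)<60)
C=np.zeros((400,800,3),np.uint8)
C[:,:400]=cv2.resize(s["pixels"][145:225,155:235],(400,400))
C[:,400:]=cv2.resize(t["pixels"][150:230,270:350],(400,400))
cv2.imwrite('pics/g3.png',C[:,:,::-1])
for n,g in (("tub",(.443,-.314,.14)),("lid",(.469,.297,-.17))):
    for nm,cs in (("s",[s]),("t",[t]),("st",[s,t])):
        x,f=fit(cs,n,g); print(n,nm,x.round(4),round(f,1))
E
```

```text
[0.4517 0.0637 0.3792] 12.8 [-8.000e-04  9.996e-01 -2.910e-02  6.000e-04]
tub s [ 0.4421 -0.3128  0.1326] -145.0
tub t [ 0.4416 -0.3154  0.1604] -148.7
tub st [ 0.4418 -0.3143  0.1474] -146.2
lid s [ 0.4697  0.2983 -0.1819] -149.3
lid t [ 0.4687  0.2951 -0.1541] -135.2
lid st [ 0.469   0.2967 -0.1671] -141.8
```

View pics/g3.png

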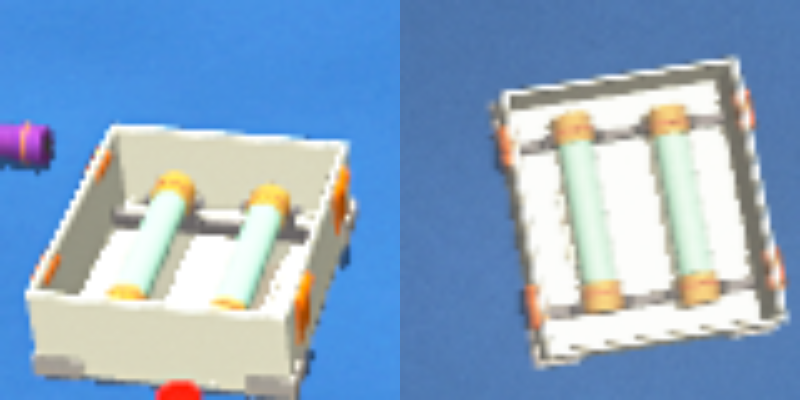

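Both glasses lie in their cradles: in the top crop the new one runs from (573,126) to (602,295), parallel to the stored one. Next is the lid.

apply_moves --motion '[{"x":0.003,"y":0.045,"z":-0.02,"roll":-0.03,"grip":0.45},{"x":0.004,"y":0.05,"z":-0.03,"roll":-0.03,"grip":0.45},{"x":0.004,"y":0.05,"z":-0.03,"roll":-0.03,"grip":0.45},{"x":0.004,"y":0.05,"z":-0.03,"roll":-0.01,"grip":0.45},{"x":0.003,"y":0.036,"z":-0.02,"roll":0,"grip":0.45},{"x":0,"y":0,"z":0,"roll":0,"grip":0.45}]'

```text
t: 13.55
tool_pos: [0.47, 0.291, 0.247]
tcp_rot: [0.001, 0.997, -0.081, -0.001]
ft_force: [-0.4, -0.3, 0.7]
opening: 0.0485
finger_force: 0.0
```

```bash
python3 - <<'E'
from fit import *
s=camera("scene");t=camera("top");st=state();p=st["tool_pos"];print(np.round(p,4),st["t"],2*np.arctan2(st["tcp_rot"][2],st["tcp_rot"][1]))
orange=lambda r,g,b:(r>g+25)&(g>b+25)&(r>140)
# brass ends in top view crop px/5 + (270,150); scene likewise (155,145)
for nm,c,L in(("t",t,[(304,174),(310,209),(323,173),(329,207)]),("s",s,[])):
    E=[]
    for u,v in L:
        y,x=np.mgrid[v-6:v+7,u-6:u+7]; q=c["pixels"][v-6:v+7,u-6:u+7].astype(float)
        m=np.clip(q[...,0]-q[...,2]-40,0,80); E.append(w(c,((m*x).sum()/m.sum(),(m*y).sum()/m.sum()),.036)[:2])
    E=np.array(E); print(nm,E.round(4))
    for i in(0,2): d=E[i]-E[i+1]; print("yaw",np.arctan2(d[1],d[0]),"mid",(E[i]+E[i+1])/2,np.hypot(*d))
print("bar s",blob(s,(355,215,390,260),orange,.047))
C=cv2.resize(s["pixels"][180:280,330:430],(500,500)); cv2.imwrite('pics/g4.png',C[:,:,::-1])
E
```

```text
[0.4708 0.2894 0.2487] 13.65 -0.16370572866265012
t [[ 0.5054 -0.2724]
 [ 0.3784 -0.2926]
 [ 0.5121 -0.3443]
 [ 0.3847 -0.3643]]
yaw 0.1572831108109467 mid [ 0.44190436 -0.28249123] 0.12861710646444832
yaw 0.1557722295577323 mid [ 0.44840716 -0.35431956] 0.12896675206743782
s []Traceback (most recent call last):
  File "<stdin>", line 11, in <module>
IndexError: index 0 is out of bounds for axis 0 with size 0
```

apply_moves --motion '[{"x":-0.001,"y":0.0045,"z":-0.015,"roll":-0.004,"grip":0.45},{"x":0,"y":0,"z":-0.015,"roll":0,"grip":0.45},{"x":0,"y":0,"z":0,"roll":0,"grip":0.45}]'

```text
t: 14.02
tool_pos: [0.4687, 0.2938, 0.2165]
tcp_rot: [0.001, 0.996, -0.084, -0.001]
ft_force: [0.3, -0.5, 0.4]
opening: 0.0482
finger_force: 0.0
```

```bash
python3 - <<'E'
from fit import *
s=camera("scene");st=state();p=st["tool_pos"];print(np.round(p,4),st["t"],2*np.arctan2(st["tcp_rot"][2],st["tcp_rot"][1]))
C=np.ascontiguousarray(cv2.resize(s["pixels"][180:280,330:430],(500,500)))
q=(proj(s,[p[0],p[1],.047])-[330,180]+.5)*5; cv2.circle(C,tuple(int(v) for v in q),3,(255,0,255),-1)
cv2.imwrite('pics/g4.png',C[:,:,::-1])
E
```

```text
[0.4691 0.294  0.2173] 14.075 -0.16880382609559458
```

View pics/g4.png

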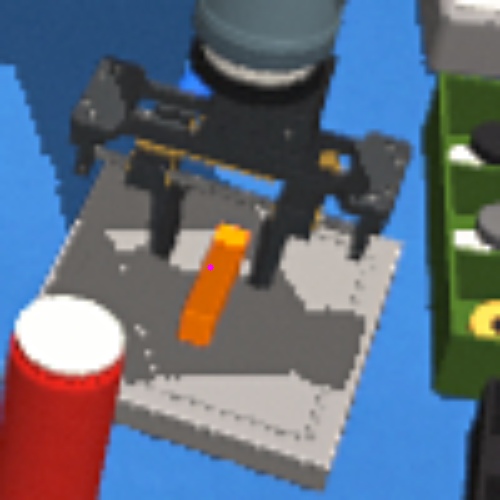

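The fingers straddle the orange bar (its centre is at about (213,278) in the crop). I'm descending and gripping.

apply_moves --motion '[{"x":0,"y":0,"z":-0.012,"roll":0,"grip":0.45},{"x":0,"y":0,"z":-0.01,"roll":0,"grip":0.45},{"x":0,"y":0,"z":-0.004,"roll":0,"grip":0.45},{"x":0,"y":0,"z":0,"roll":0,"grip":0.6},{"x":0,"y":0,"z":0,"roll":0,"grip":0.7},{"x":0,"y":0,"z":0,"roll":0,"grip":0.8},{"x":0,"y":0,"z":0,"roll":0,"grip":0.9},{"x":0,"y":0,"z":0,"roll":0,"grip":0.9},{"x":0,"y":0,"z":0,"roll":0,"grip":0.9}]'

```text
t: 15.2
tool_pos: [0.4696, 0.2948, 0.1926]
tcp_rot: [-0.0, 0.996, -0.084, 0.0]
ft_force: [0.4, 1.5, 2.8]
opening: 0.0197
finger_force: 30.0
```

apply_moves --motion '[{"x":0,"y":0,"z":0.006,"roll":0,"grip":0.9},{"x":0,"y":0,"z":0.02,"roll":0,"grip":0.9},{"x":0,"y":0,"z":0.03,"roll":0,"grip":0.9},{"x":0,"y":0,"z":0.035,"roll":0,"grip":0.9},{"x":0,"y":0,"z":0.035,"roll":0,"grip":0.9},{"x":0,"y":0,"z":0.02,"roll":0,"grip":0.9},{"x":0,"y":0,"z":0,"roll":0,"grip":0.9}]'

```text
t: 16.08
tool_pos: [0.4698, 0.2947, 0.3399]
tcp_rot: [-0.001, 0.996, -0.084, 0.002]
ft_force: [-0.1, -0.1, -1.5]
opening: 0.0198
finger_force: 30.0
```

apply_moves --motion '[{"x":-0.001,"y":-0.015,"z":0,"roll":0.02,"grip":0.9},{"x":-0.0015,"y":-0.03,"z":0,"roll":0.02,"grip":0.9},{"x":-0.0015,"y":-0.035,"z":0,"roll":0.02,"grip":0.9},{"x":-0.0015,"y":-0.035,"z":0,"roll":0.02,"grip":0.9},{"x":-0.0015,"y":-0.035,"z":0,"roll":0.02,"grip":0.9},{"x":-0.0015,"y":-0.035,"z":0,"roll":0.02,"grip":0.9},{"x":-0.0015,"y":-0.035,"z":0,"roll":0.02,"grip":0.9},{"x":-0.0015,"y":-0.035,"z":0,"roll":0.02,"grip":0.9},{"x":-0.0015,"y":-0.035,"z":0,"roll":0.02,"grip":0.9},{"x":-0.0015,"y":-0.035,"z":0,"roll":0.02,"grip":0.9},{"x":-0.0015,"y":-0.035,"z":0,"roll":0.02,"grip":0.9},{"x":-0.0015,"y":-0.035,"z":0,"roll":0.02,"grip":0.9}]'

```text
t: 17.58
tool_pos: [0.4512, -0.1013, 0.3367]
tcp_rot: [-0.001, 0.999, 0.036, -0.001]
ft_force: [0.5, 0.6, -1.5]
opening: 0.0198
finger_force: 30.0
```

apply_moves --motion '[{"x":-0.0015,"y":-0.035,"z":0,"roll":0.02,"grip":0.9},{"x":-0.0015,"y":-0.035,"z":0,"roll":0.02,"grip":0.9},{"x":-0.0015,"y":-0.035,"z":0,"roll":0.02,"grip":0.9},{"x":-0.0015,"y":-0.035,"z":0,"roll":0.02,"grip":0.9},{"x":-0.0015,"y":-0.035,"z":0,"roll":0,"grip":0.9},{"x":-0.0015,"y":-0.026,"z":-0.01,"roll":0,"grip":0.9},{"x":-0.001,"y":-0.015,"z":-0.02,"roll":0,"grip":0.9},{"x":0,"y":0,"z":-0.015,"roll":0,"grip":0.9},{"x":0,"y":0,"z":0,"roll":0,"grip":0.9},{"x":0,"y":0,"z":0,"roll":0,"grip":0.9}]'

```text
t: 18.82
tool_pos: [0.4421, -0.3157, 0.2933]
tcp_rot: [-0.0, 0.997, 0.076, -0.0]
ft_force: [-0.6, -0.3, -0.8]
opening: 0.0198
finger_force: 30.0
```

```bash
cat > look.py <<'E'
from fit import *
import sys
s=camera("scene");t=camera("top");st=state();p=st["tool_pos"];a=2*np.arctan2(st["tcp_rot"][2],st["tcp_rot"][1]);print(np.round(p,4),st["t"],a.round(4),np.round(st["ft_force"],1))
z0=p[2]-.1926
for nm,c in(("s",s),("t",t)):
    print("lid",nm,[v.round(4) for v in fit([c],"lid",(p[0],p[1],a),.015,.15,z0)])
M["tubr"]=M["tub"]
for nm,c in(("s",s),("t",t)): print("tub",nm,[v.round(4) for v in fit([c],"tub",(.442,-.316,.15),.012,.1)])
a=cv2.resize(s["pixels"][130:230,145:245],(400,400));b=cv2.resize(t["pixels"][140:240,265:365],(400,400))
cv2.imwrite('pics/'+sys.argv[1]+'.png',np.hstack([a,b])[:,:,::-1])
E
python3 look.py g5
```

```text
[ 0.4423 -0.316   0.294 ] 18.925 0.1527 [-0.   0.8 -0.6]
lid s [array([ 0.4455, -0.3126,  0.1261]), np.float64(-125.577)]
lid t [array([ 0.4422, -0.3202,  0.1559]), np.float64(-89.8171)]
tub s [array([ 0.441, -0.312,  0.152]), np.float64(-120.1238)]
tub t [array([ 0.454 , -0.304 ,  0.0714]), np.float64(-71.5303)]
```

View pics/g5.png

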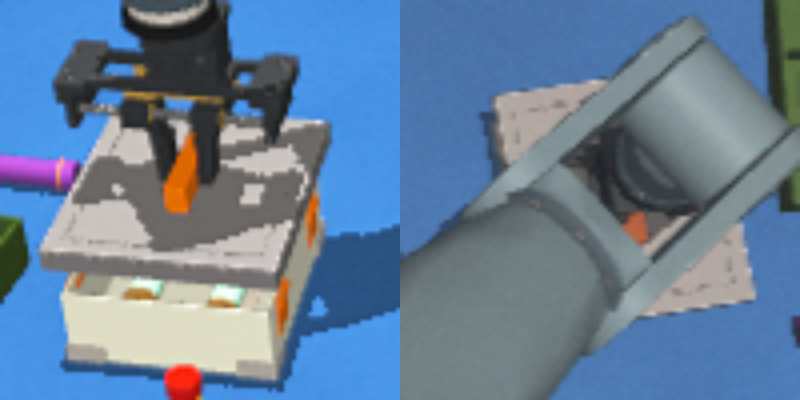

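The lid hovers squarely over the tub. The scene camera bias (+3.4 mm in y) is the same for lid and tub, so they are aligned to about 1 mm. I'm lowering it.

apply_moves --motion '[{"x":-0.001,"y":0,"z":-0.012,"roll":0.002,"grip":0.9},{"x":0,"y":0,"z":-0.01,"roll":0,"grip":0.9},{"x":0,"y":0,"z":-0.005,"roll":0,"grip":0.9},{"x":0,"y":0,"z":-0.002,"roll":0,"grip":0.9},{"x":0,"y":0,"z":-0.002,"roll":0,"grip":0.9},{"x":0,"y":0,"z":0,"roll":0,"grip":0.9},{"x":0,"y":0,"z":0,"roll":0,"grip":0.9}]'

```text
t: 19.8
tool_pos: [0.441, -0.3164, 0.2624]
tcp_rot: [0.0, 0.997, 0.077, 0.0]
ft_force: [0.2, -0.2, -0.5]
opening: 0.0196
finger_force: 30.0
```

apply_moves --motion '[{"x":0,"y":0,"z":-0.002,"roll":0,"grip":0.9},{"x":0,"y":0,"z":-0.002,"roll":0,"grip":0.9},{"x":0,"y":0,"z":-0.0015,"roll":0,"grip":0.9},{"x":0,"y":0,"z":0,"roll":0,"grip":0.9},{"x":0,"y":0,"z":0,"roll":0,"grip":0.9}]'

```text
t: 20.42
tool_pos: [0.4409, -0.3164, 0.2567]
tcp_rot: [-0.0, 0.997, 0.077, 0.0]
ft_force: [0.4, -0.2, -0.9]
opening: 0.0198
finger_force: 30.0
```

The skirt is over the rim with no contact. I'm lowering onto the catches.

apply_moves --motion '[{"x":0,"y":0,"z":-0.001,"roll":0,"grip":0.9},{"x":0,"y":0,"z":-0.001,"roll":0,"grip":0.9},{"x":0,"y":0,"z":0,"roll":0,"grip":0.9},{"x":0,"y":0,"z":0,"roll":0,"grip":0.9}]'

```text
t: 20.92
tool_pos: [0.4412, -0.3167, 0.2557]
tcp_rot: [0.001, 0.997, 0.077, 0.0]
ft_force: [-0.6, 0.9, 5.2]
opening: 0.0197
finger_force: 30.0
```

apply_moves --motion '[{"x":0,"y":0,"z":-0.0015,"roll":0,"grip":0.9},{"x":0,"y":0,"z":-0.0015,"roll":0,"grip":0.9},{"x":0,"y":0,"z":0,"roll":0,"grip":0.9},{"x":0,"y":0,"z":0,"roll":0,"grip":0.9}]'

```text
t: 21.42
tool_pos: [0.4416, -0.3175, 0.2545]
tcp_rot: [0.002, 0.997, 0.077, 0.001]
ft_force: [-3.0, 0.4, 16.6]
opening: 0.0191
finger_force: 30.1
```

apply_moves --motion '[{"x":0,"y":0,"z":-0.0015,"roll":0,"grip":0.9},{"x":0,"y":0,"z":-0.0015,"roll":0,"grip":0.9},{"x":0,"y":0,"z":-0.0015,"roll":0,"grip":0.9},{"x":0,"y":0,"z":0,"roll":0,"grip":0.9},{"x":0,"y":0,"z":0,"roll":0,"grip":0.9}]'

```text
t: 22.05
tool_pos: [0.4412, -0.3165, 0.2471]
tcp_rot: [0.0, 0.997, 0.077, 0.001]
ft_force: [4.3, -1.9, -3.2]
opening: 0.0197
finger_force: 30.0
```

It is past the catches. I'm pressing it home.

apply_moves --motion '[{"x":0,"y":0,"z":-0.0015,"roll":0,"grip":0.9},{"x":0,"y":0,"z":-0.0015,"roll":0,"grip":0.9},{"x":0,"y":0,"z":-0.0015,"roll":0,"grip":0.9},{"x":0,"y":0,"z":-0.0015,"roll":0,"grip":0.9},{"x":0,"y":0,"z":0,"roll":0,"grip":0.9}]'

```text
t: 22.68
tool_pos: [0.441, -0.317, 0.2445]
tcp_rot: [0.001, 0.997, 0.077, -0.0]
ft_force: [-8.0, 5.3, 26.2]
opening: 0.02
finger_force: 30.0
```

apply_moves --motion '[{"x":0,"y":0,"z":-0.0015,"roll":0,"grip":0.9},{"x":0,"y":0,"z":0,"roll":0,"grip":0.9},{"x":0,"y":0,"z":0.002,"roll":0,"grip":0.9},{"x":0,"y":0,"z":0.002,"roll":0,"grip":0.9},{"x":0,"y":0,"z":0,"roll":0,"grip":0.7},{"x":0,"y":0,"z":0,"roll":0,"grip":0.6},{"x":0,"y":0,"z":0,"roll":0,"grip":0.5},{"x":0,"y":0,"z":0,"roll":0,"grip":0.5},{"x":0,"y":0,"z":0,"roll":0,"grip":0.5}]'

```text
t: 23.8
tool_pos: [0.4409, -0.3163, 0.2436]
tcp_rot: [-0.0, 0.997, 0.077, -0.0]
ft_force: [0.3, -1.0, 0.1]
opening: 0.0439
finger_force: 0.0
```

apply_moves --motion '[{"x":0,"y":0,"z":0.01,"roll":0,"grip":0.5},{"x":0,"y":0,"z":0.03,"roll":0,"grip":0.5},{"x":0,"y":0,"z":0.04,"roll":0,"grip":0.5},{"x":0,"y":0,"z":0.04,"roll":0,"grip":0.5},{"x":0,"y":0.05,"z":0.02,"roll":0,"grip":0.5},{"x":0,"y":0.055,"z":0,"roll":0,"grip":0.5},{"x":0,"y":0.055,"z":0,"roll":0,"grip":0.5},{"x":0,"y":0.055,"z":0,"roll":0,"grip":0.5},{"x":0,"y":0.055,"z":0,"roll":0,"grip":0.5},{"x":0,"y":0.05,"z":0,"roll":0,"grip":0.5}]'

```text
t: 25.05
tool_pos: [0.4406, 0.0055, 0.3847]
tcp_rot: [0.0, 0.997, 0.077, 0.001]
ft_force: [0.4, 0.7, -0.0]
opening: 0.0442
finger_force: 0.0
```

```bash
cat > look2.py <<'E'
from fit import *
import sys
s=camera("scene");t=camera("top");st=state();print(st["t"],np.round(st["tool_pos"],3),np.round(st["ft_force"],1))
for z0 in(.050,.052,.055,.063):
    r=[fit([c],"lid",(.442,-.316,.155),.015,.1,z0) for c in(s,t)]; print(z0,[(x.round(4),round(f,1)) for x,f in r])
a=cv2.resize(s["pixels"][145:225,155:235],(400,400));b=cv2.resize(t["pixels"][150:230,270:350],(400,400))
cv2.imwrite('pics/'+sys.argv[1]+'.png',np.hstack([a,b])[:,:,::-1])
E
python3 look2.py g6
```

```text
25.15 [0.44  0.007 0.384] [-0.2 -0.4 -0.2]
0.05 [(array([ 0.4386, -0.3182,  0.1584]), np.float64(-150.0)), (array([ 0.439 , -0.3183,  0.1593]), np.float64(-149.7))]
0.052 [(array([ 0.4411, -0.317 ,  0.1562]), np.float64(-150.0)), (array([ 0.4388, -0.3178,  0.161 ]), np.float64(-149.7))]
0.055 [(array([ 0.4448, -0.3152,  0.1545]), np.float64(-150.0)), (array([ 0.4385, -0.3172,  0.1589]), np.float64(-149.7))]
0.063 [(array([ 0.4534, -0.3106,  0.154 ]), np.float64(-149.8)), (array([ 0.4375, -0.3155,  0.1588]), np.float64(-149.6))]
```

View pics/g6.png

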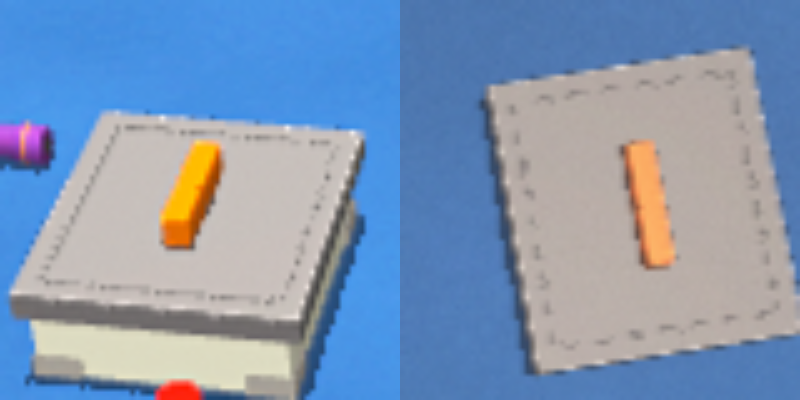

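The lid looks level and flush. A quick tilt fit will confirm it.

```bash
python3 - <<'E'
from fit import *
from scipy.spatial.transform import Rotation as R
s=camera("scene");t=camera("top")
P=pts(M["lid"]+rect(.107,.098,0)[1:2]); 
for nm,c in(("s",s),("t",t)):
    G=cv2.GaussianBlur(grad(c),(0,0),.6)
    def f(v):
        Q=P@R.from_euler('xyz',[v[4],v[5],v[2]]).as_matrix().T+[v[0],v[1],v[3]]
        q=projn(c,Q); return -cv2.remap(G,q[:,:1],q[:,1:],1).mean()
    o=differential_evolution(f,[(.425,.46),(-.33,-.3),(.1,.2),(.045,.068),(-.08,.08),(-.08,.08)],seed=2,maxiter=150)
    print(nm,o.x.round(4),round(o.fun,1), "pitch-pinned:",[round(min(f([*o.x[:5],p]) for _ in [0]),1) for p in(-.09,-.03,0,.03,.09)])
E
```

```text
s [ 4.415e-01 -3.160e-01  1.560e-01  5.170e-02 -2.300e-03  1.000e-04] -146.1 pitch-pinned: [np.float32(-119.5), np.float32(-143.0), np.float32(-146.1), np.float32(-141.6), np.float32(-120.0)]
t [ 0.439  -0.3155  0.1684  0.0598  0.0038 -0.0485] -144.3 pitch-pinned: [np.float32(-143.3), np.float32(-144.1), np.float32(-143.1), np.float32(-140.8), np.float32(-131.5)]
```

```bash
python3 -c "
from rig import *
print(sign_off())"
```

```text
the job is handed in; nothing more can be done
None
```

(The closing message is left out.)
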